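# Catch the falling lid of the mosaic case and lower it shut

## Robot

A 6-joint arm with a two-finger parallel gripper is mounted at the origin on the work surface. World frame = base frame: x ahead of the robot, y to its left, z up, the work surface at z = 0. Lengths are in mm, angles in rad, forces in N, time in s.
With the tool pointing down it reaches from about 300 to 875 mm from the base axis. Payload 6.4 kg.
Tool frame: the origin (TCP) lies on the centre line of the jaws, within the pads' length; the fingertips stand 17 mm ahead of it and the grasp point (between the pads) lies 2 mm behind it (tips_ahead is the distance from the TCP to the fingertips, in mm); z points along the fingers, y is the line along which they close (so a half turn about z gives the same grasp; the last joint's range is limited). The gripper opens to 88 mm and grips with 3 to 60 N. Pads are 18 mm wide; open, the fingers measure 123 mm over their backs; the gripper's body (75 mm by 187 mm) begins 45 mm behind the grasp point.
Start: joints at [-1.529, 0.181, 1.607, -0, 1.354, -0.206], TCP at [141.047, -557.447, 255.714] pointing down, gripper open.
Joint ranges: [-2.99, 2.99], [-0.89, 2.07], [0.3, 2.58], [-1.14, 4.28], [0, 2.63], [-3.12, 3.12]. Speed limits (rad/s): [2.57, 2.57, 3.01, 3.14, 3.14, 3.14].

## Interface

Orientations are given as a unit quaternion [x, y, z, w].
In Python, from rig import * gives the robot as it stands.
- The arm moves only by the tool apply_moves, never from a script. Its argument "increments" is text: rows parted by semicolons, each of 7 numbers parted by spaces: the turn, a rotation vector about the tool's x, y, z in degrees, then the shift along the tool's x, y, z in cm, then the gripper's target within -1 to 1 (fully open at 1, half-way at 0, shut at -1). In form: wx wy wz dx dy dz claw; .... A call has 1 to 12 rows; each row shifts and turns the commanded pose from where the row before left it, along the tool's axes as they then stand; what a row does not reach is not made up. A row lasts 1/10 s, in which the tool goes at most 50 mm and 8.59 degrees, less where a joint would pass 70% of its speed; a pose out of reach is approached as far as the arm can. A call with a gripper value outside its range is refused whole. The fingers move at their own pace and stop on an object; "squeeze" is the grip in N (left out, the last holds). Time passes only in rows, so rows that do not move let the fingers close. It gives the time, the measured TCP pose, the force, the opening and the grip force at its end, in the units of the state.
- get_obs(): the state, without advancing time (a new reading comes with each control period).
- camera(name): name is "scene" or "top" or "wrist"; returns a dict with "color" (384x512x3 uint8, red, green, blue), "z_map" (384x512 float32, mm along the optical axis (not along the pixel's ray), 0 where there is no reading), "fx", "fy", "cx", "cy" (pixels), "R" (3x3) and "t" (3): a world point X has camera coordinates R X + t. Camera axes: x right, y down, z forward; pixel columns grow to the right and rows downward; lengths in mm; the calibration is good to about 2 mm. A picture is of the moment at which its call begins.
- close_job(): hands the job in; it is judged then, once.
The state is a dict: "time_s": time; "q": joint angles; "joint_vel": joint speeds; "tau": joint torques, N m; "tcp_pos": TCP position; "eef_rot": TCP orientation; "ft_force": force on the tool from outside, world axes, zero at the start; "moment": the same for the moment, N m; "finger_gap": finger opening in mm; "grasp_force": force on a finger pad.
Only numpy, scipy, OpenCV 4.12 (cv2) and the standard library are available. Lean on these libraries where they do the work, as an engineer would, in place of code of your own. Each camera call takes 0.05 s, during which the arm holds its last target. There are 200 camera calls.

## Task

Close the wooden mosaic case without knocking its sorted tiles about: with the fingers, nudge the standing lid over from behind until it falls by itself, get the fingers under it and catch it partway down, well before it strikes, then lower it slowly on the fingers until it is fully shut, and come away. Do not grip the lid, and treat it gently; leave everything else on the table where it is.

Things in the scene. Friction and masses are not known exactly. Their poses are not given: they have to be found in the camera images.
- case: fixed wooden case, 150 mm (its x) by 220 mm (its y), 95 mm tall, six compartments of mosaic tiles, turned sideways: its front faces the table's left (+y), within 0.3 rad. Origin: centre of its underside, on the table; its own -x side is the front, where the lid's pull tab lies when shut; z up. The lid is hinged on its far (+x) top rim
- lid (a joint): lid angle, rad: 0 fully shut, 1.571 upright, 1.78 the back stop; starts at 1.58 to 1.70; closing, its free edge swings over the case to the case's -x side. Its worn damped hinge holds it still only within 0.13 to 0.3 rad of upright; drawn forward to 1.15 or less it falls by itself, slowly at first, in 2 to 4 s, and would strike at 0.45 to 0.8 rad/s
- lid_edge (a point): middle of the end of the lid's pull tab, on the underside, 190 mm from the hinge; moves with the lid. The tab, 90 mm wide and 12 mm thick like the lid, overhangs the case's front by 40 mm when shut (underside 95 mm high), so fingers in front of the case can carry it all the way down. x points from here to the hinge, y along the hinge, z out of the lid's top
- hinge (a point): fixed point on the hinge axis: middle of the case's far top rim, 75 mm in +x from the case's centre, 95 mm above the table; axes as case, the hinge along y. The lid beyond it is a board 150 x 220 x 12 mm plus the tab, about 0.35 kg (-15 to +20 %); pushing it over takes 1 to 3 N, carrying it at the tab about 2 N
- jar: closed jar, 60 mm across, 85 mm tall, standing behind the case's hinge side; origin under its centre. To be left alone
- mug: white mug, 76 mm across without its handle, 90 mm tall, standing behind the case's hinge side, next to the jar; origin under its centre. To be left alone
- nippers: orange-handled tile nippers lying flat, 160 x 75 x 15 mm; origin at the pivot, on the table. To be left alone
- brush: brush lying on the table, about 200 mm long; origin on its underside. To be left alone
- tile: flat square tile, 50 x 50 x 8 mm; origin under its centre. To be left alone

How it is judged (in metres and radians):
On the way, in this order (a step that is already met when the one before it is completed fails the run):
1. the lid has been tipped past upright and falls by itself, with nothing touching it (value of joint lid between 0.35 and 1.45 rad and velocity of joint lid below -0.04 rad/s and contact force between lid and anything else below 0.02 N), for 0.15 s.
2. the lid is caught: it rests on the fingers partway down, still at least 0.3 rad (17 degrees) open and no longer falling freely (contact force between the fingers and lid above 0.4 N and value of joint lid between 0.3 and 1.3 rad and velocity of joint lid above -0.4 rad/s), for 0.2 s.
At the end, for the whole second after the job is handed in: the lid is fully shut (within 0.02 rad, some 1 degree) and still, and none of the loose things has moved more than 30 mm (value of joint lid below 0.02 rad and velocity of joint lid between -0.02 and 0.02 rad/s and distance of each of jar, mug, nippers, brush, tile from where it was at the start of the episode below 0.03 m); the robot touches nothing.
It fails at once if the lid strikes: it moves faster than 0.4 rad/s (76 mm/s at the tab) within 0.2 rad of shut (value of joint lid below 0.2 rad and velocity of joint lid below -0.4 rad/s).
It fails at once if the lid is gripped or handled roughly (fingers press it with more than 32 N) (contact force between the fingers and lid above 32 N).
It fails at once if the robot's other parts press the lid with more than 32 N (contact force between the arm and lid above 32 N).
It fails at once if a bystander is lifted or moved more than 30 mm (distance of any of jar, mug, nippers, brush, tile from where it was at the start of the episode above 0.03 m).
It also fails if it takes over 64 s, if anything falls off the work surface, if the arm or the gripper's body presses on something with over 40 N, if the wrist force passes 120 N, or if a joint passes its speed limit or range.

## Working session

There is one attempt and no reset: what is moved stays moved. The work goes in short steps, Python scripts to look and compute and a tool call to move; the robot and the scene stay as the last step left them, time stands still between calls to the robot, and variables do not carry over. Pictures are saved under pics/ and viewed, at most 10 in all, crops included, and the job is handed in when it is done.

Besides the shell and the picture viewer there is one more tool, called after "Request:" as a command line: name --argument value ..., lists and objects as JSON in quotes. apply_moves: Moves the arm, as the interface text tells. Its arguments: {"type":"object","properties":{"increments":{"type":"string"},"squeeze":{"type":"number"}},"required":["increments"]}

```bash
mkdir -p pics
python3 - <<'E'
from rig import *
import cv2,numpy as np
o=get_obs();print({k:np.round(v,3).tolist() if not isinstance(v,(int,float)) else v for k,v in o.items()})
ims=[]
for n in("scene","top"):
    c=camera(n);np.savez(f"pics/{n}0.npz",**c);ims.append(c["color"][:,:,::-1]);print(n,c["fx"],c["cx"],c["cy"],np.round(c["R"],3).tolist(),np.round(c["t"],0))
    cv2.imwrite(f"pics/{n}0.png",cv2.resize(ims[-1],(800,600)))
E
```

```text
{'time_s': 0.0, 'q': [-1.529, 0.182, 1.608, 0.0, 1.354, -0.206], 'joint_vel': [-0.0, -0.001, -0.001, 0.0, 0.001, 0.0], 'tau': [0.0, -43.386, -34.185, 0.07, 0.039, -0.0], 'tcp_pos': [141.036, -556.923, 254.837], 'eef_rot': [0.992, 0.124, 0.0, -0.001], 'ft_force': [0.676, 0.044, 0.027], 'moment': [0.002, 0.02, 0.038], 'grasp_force': 0.0, 'finger_gap': 88.05473512699473}
scene 488.29821305364965 254.6974124903596 184.22665569593644 [[-0.283, 0.959, -0.01], [0.77, 0.221, -0.599], [-0.572, -0.177, -0.801]] [  57. -344. 1732.]
top 348.9048383050993 262.3059609270153 188.7447617666712 [[-0.028, -1.0, 0.008], [-0.989, 0.027, -0.143], [0.143, -0.012, -0.99]] [ 89. 504. 847.]
```

View pics/scene0.png

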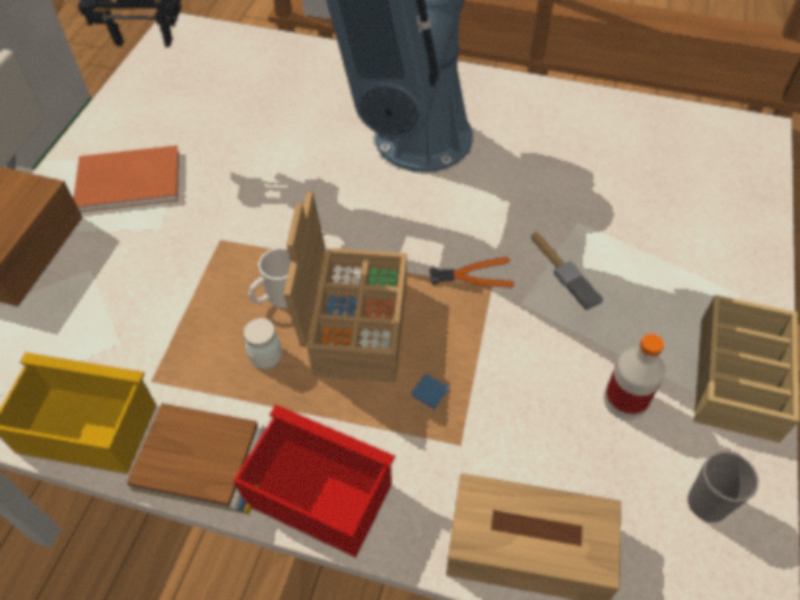

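View pics/top0.png

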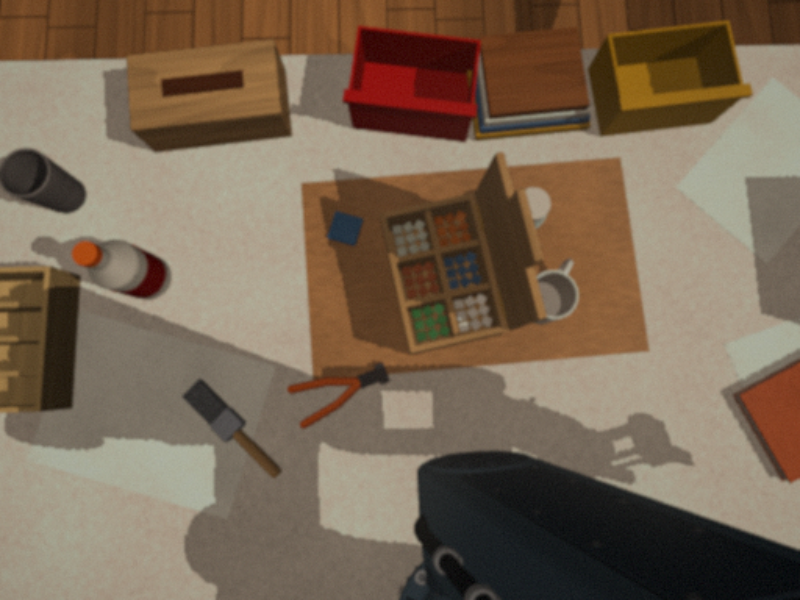

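The pictures show the case in mid-mat (top view ~(450,270)), with its front to the left (+y) and the lid standing at ~(510,240). The mug (557,295) and jar (535,205) are close behind the lid. The nippers are at (350,385), the brush at (230,425) and the blue tile at (345,228).

```bash
cat > h.py <<'E'
import numpy as np,cv2
def cloud(c):
    Z=c["z_map"].astype(float);v,u=np.indices(Z.shape)
    P=np.stack([(u-c["cx"])/c["fx"]*Z,(v-c["cy"])/c["fy"]*Z,Z],-1)
    W=(P-c["t"])@c["R"]; W[Z==0]=np.nan; return W
def ray(c,u,v,z):
    d=np.array([(u-c["cx"])/c["fx"],(v-c["cy"])/c["fy"],1])@c["R"];o=-c["R"].T@c["t"]
    return o+d*(z-o[2])/d[2]
E
python3 - <<'E'
from h import *
for n in("scene","top"):
    c=dict(np.load(f"pics/{n}0.npz"));W=cloud(c);k=.64
    if n=="top":
        for nm,u,v,z in[("FL",387,215,95),("FR",412,352,95),("jar",538,205,85),("mug",557,295,90),("tile",345,228,8),("nip",358,382,10),("lidtop1",500,155,275),("tabL",502,180,280),("tabR",535,318,280)]:
            print(nm,ray(c,u*k,v*k,z).round(0), W[int(v*k),int(u*k)].round(0))
    x,y,z=W[...,0],W[...,1],W[...,2]
    if n=="top": ctr=ray(c,450*k,272*k,95);print("ctr",ctr)
    reg=(abs(x-ctr[0])<170)&(abs(y-ctr[1])<190)
    m=reg&(z>88)&(z<102)
    print(n,"rim",m.sum(),cv2.minAreaRect(W[m][:,:2].astype(np.float32)) if m.sum()>9 else "")
    m=reg&(z>120)&(z<400);Q=W[m]
    print("lid n",m.sum(),Q.min(0).round(),Q.max(0).round())
    for it in range(5):
        mu=Q.mean(0);nn=np.linalg.svd(Q-mu)[2][2] if 0 else np.linalg.eigh(np.cov((Q-mu).T))[1][:,0]
        Q=Q[abs((Q-mu)@nn)<max(4,20-5*it)]
    print("plane",mu.round(1),nn.round(3),len(Q),"incl",np.arcsin(abs(nn[2])))
E
```

```text
Traceback (most recent call last):
NameError: name 'ctr' is not defined. Did you mean: 'chr'?
```

Run:
```python
from h import *
for n in("top","scene"):
    c=dict(np.load(f"pics/{n}0.npz"));W=cloud(c);k=.64
    if n=="top":
        for nm,u,v,z in[("FL",387,215,95),("FR",412,352,95),("jar",538,205,85),("mug",557,295,90),("tile",345,228,8),("nip",358,382,10),("lidtop1",500,155,245),("tabL",500,185,285),("tabR",540,318,245)]:
            print(nm,ray(c,u*k,v*k,z).round(0), W[int(v*k),int(u*k)].round(0))
        ctr=ray(c,450*k,272*k,95);print("ctr",ctr)
    x,y,z=W[...,0],W[...,1],W[...,2]
    reg=(abs(x-ctr[0])<170)&(abs(y-ctr[1])<190)
    m=reg&(z>88)&(z<102)
    print(n,"rim",m.sum(),cv2.minAreaRect(W[m][:,:2].astype(np.float32)))
    m=reg&(z>120)&(z<400);Q=W[m]
    print("lid n",m.sum(),Q.min(0).round(),Q.max(0).round())
    for it in range(6):
        mu=Q.mean(0);nn=np.linalg.eigh(np.cov((Q-mu).T))[1][:,0]
        Q=Q[abs((Q-mu)@nn)<max(4,20-5*it)]
    print("plane",mu.round(1),nn.round(3),len(Q),"incl",np.arcsin(abs(nn[2])))
    # rim profile
    for lo,hi in((80,102),):
        m=reg&(z>lo)&(z<hi); print(np.percentile(W[m],[1,5,50,95,99],axis=0).round(0).tolist())
```

```text
FL [623. 108.  95.] [625. 109.  96.]
FR [412.  75.  95.] [413.  77.  96.]
jar [ 636. -129.   85.] [ 637. -128.   86.]
mug [ 492. -148.   90.] [ 506. -171.    5.]
tile [628. 182.   8.] [631. 184.   7.]
nip [369. 164.  10.] [371. 163.  15.]
lidtop1 [654. -43. 245.] [653. -42. 248.]
tabL [600. -33. 285.] [619. -43. 233.]
tabR [443. -81. 245.] [445. -80. 243.]
ctr [531.51940745  14.11251161  95.        ]
top rim 1358 ((545.987548828125, -31.91729736328125), (220.43984985351562, 267.4932861328125), 11.168434143066406)
lid n 2736 [442. -88. 120.] [659. -28. 289.]
plane [547.3 -55.8 208.9] [-0.193  0.979  0.071] 2369 incl 0.07088838073828392
[[419.0, -172.0, 80.0], [428.0, -142.0, 81.0], [549.0, 9.0, 92.0], [648.0, 103.0, 98.0], [660.0, 113.0, 100.0]]
scene rim 900 ((546.4203491210938, -31.516082763671875), (225.98443603515625, 268.6203918457031), 11.326652526855469)
lid n 1494 [442. -88. 120.] [664. -27. 287.]
plane [561.8 -52.2 203.1] [-0.191  0.979  0.073] 1251 incl 0.07297577005962001
[[420.0, -172.0, 80.0], [428.0, -143.0, 81.0], [567.0, -2.0, 89.0], [654.0, 107.0, 96.0], [662.0, 116.0, 100.0]]
```

Request:
apply_moves --increments "0 0 0 0 0 -5 -0.6;0 0 0 0 0 -5 -0.6;0 0 0 0 0 -5 -0.6;0 0 0 4 -2.5 0 -0.6;0 0 0 4 -2.5 0 -0.6;0 0 0 4 -2.5 0 -0.6;0 0 0 4 -2.5 0 -0.6;0 0 0 4 -2.5 0 -0.6;0 0 0 4 -2.5 0 -0.6;0 0 0 4 -2.5 0 -0.6;0 0 0 4 -2.5 0 -0.6;0 0 0 4 -2.5 0 -0.6" --squeeze 5

```text
time_s: 1.3
tcp_pos: [435.8, -249.3, 405.5]
eef_rot: [0.992, 0.124, -0.0, -0.0]
ft_force: [0.4, 0.1, 0.4]
finger_gap: 17.3
grasp_force: 0.0
```

Request:
apply_moves --increments "0 0 -8 4 -2.5 0 -0.6;0 0 -8 4 -1.9 0 -0.6;0 0 -8 4 -1 0 -0.6;0 0 -8 4 -0.3 0 -0.6;0 0 -8 0 0 0 -0.6;0 0 -8 0 0 0 -0.6;0 0 -8 0 0 0 -0.6;0 0 -8 0 0 0 -0.6;0 0 -8 0 0 0 -0.6;0 0 -8 0 0 0 -0.6;0 0 -7 0 0 0 -0.6;0 0 0 0 0 0 -0.6"

```text
time_s: 2.5
tcp_pos: [556.3, -128.3, 405.2]
eef_rot: [0.634, 0.773, -0.0, -0.0]
ft_force: [0.4, -0.8, -0.3]
finger_gap: 17.3
grasp_force: 0.0
```

Request:
apply_moves --increments "0 -7.5 0 0 0.8 0 -0.6;0 -7.5 0 0 0 0 -0.6;0 -7.5 0 0 0 0 -0.6;0 -7.5 0 0 0 0 -0.6;0 0 0 0 0 0 -0.6;0 0 0 0 0 0 -0.6"

```text
time_s: 3.1
tcp_pos: [564.3, -126.0, 405.3]
eef_rot: [0.613, 0.747, -0.163, 0.199]
ft_force: [0.8, -0.5, 0.4]
finger_gap: 17.6
grasp_force: 0.0
```

```bash
cat >> h.py <<'E'
from scipy.spatial.transform import Rotation as Ro
H=np.array([549,-48.]);F=np.array([-.194,.981]);Y=np.array([.981,.194])
def st(o):
    p=np.array(o["tcp_pos"]);R=Ro.from_quat(o["eef_rot"]).as_matrix();z=R[:,2];y=R[:,1]
    print("t",round(o["time_s"],2),"f,y,z",((p[:2]-H)@F).round(1),((p[:2]-H)@Y).round(1),p[2].round(1),"pitch",np.degrees(np.arcsin(-z[2])).round(1),"zf",(z[:2]@F).round(3),"zy",(z[:2]@Y).round(3),"yY",(y[:2]@Y).round(3),"q",np.round(o["q"],2).tolist(),"F",np.round(o["ft_force"],1).tolist())
def lid(c):
    W=cloud(c);Q=W.reshape(-1,3);Q=Q[~np.isnan(Q[:,0])]
    f=(Q[:,:2]-H)@F;y=(Q[:,:2]-H)@Y
    return np.c_[f,y,Q[:,2]]
E
python3 - <<'E'
from rig import *
from h import *
st(get_obs())
for n in("top","scene"):
    c=camera(n);Q=lid(c)
    m=(abs(Q[:,1])<44)&(Q[:,2]>262)&(Q[:,2]<300)&(abs(Q[:,0])<60); print(n,m.sum(),Q[m].min(0),Q[m].max(0))
    cv2.imwrite(f"pics/{n}1.png",cv2.resize(c["color"][:,:,::-1],(800,600)))
E
```

```text
t 3.1 f,y,z -79.5 -0.2 405.3 pitch 60.2 zf -0.497 zy 0.0 yY 1.0 q [-0.19, 0.02, 1.56, -0.49, 1.37, -0.33] F [0.8, -0.5, 0.4]
top 475 [-23.48273027 -43.79872392 262.12986761] [ -9.44167531  43.97933356 289.35355387]
scene 205 [-23.17522979 -43.75375697 262.19368099] [ -8.39039904  43.74428437 286.58616345]
```

Request:
apply_moves --increments "0 0 0 2.1 0 2.2 -0.6;0 0 0 2.1 0 2.2 -0.6;0 0 0 2.1 0 2.2 -0.6;0 0 0 2.2 0 2.4 -0.6;0 0 0 0 0 0 -0.6;0 0 0 0 0 0 -0.6"

```text
time_s: 3.8
tcp_pos: [559.1, -99.9, 286.0]
eef_rot: [0.614, 0.746, -0.164, 0.2]
ft_force: [0.0, 0.0, 0.5]
finger_gap: 17.7
grasp_force: 0.0
```

Run:
```python
from rig import *
from h import *
st(get_obs())
c=camera("scene");im=c["color"][100:260,130:300,::-1]
cv2.imwrite(f"pics/s2.png",cv2.resize(im,(600,565),interpolation=cv2.INTER_CUBIC))
```

```text
t 3.8 f,y,z -52.9 -0.1 286.0 pitch 60.0 zf -0.5 zy -0.001 yY 1.0 q [-0.14, 0.09, 1.72, -0.53, 1.19, -0.17] F [0.0, 0.0, 0.5]
```

View pics/s2.png

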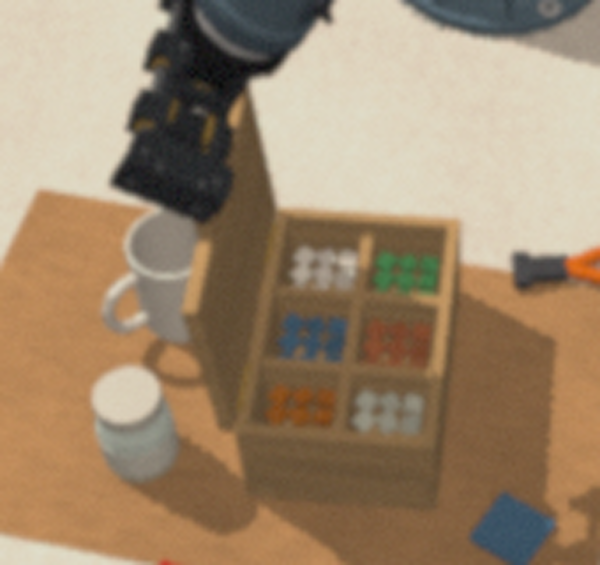

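The fingers are behind the tab, clear of the mug and jar. Next is a slow push forward.

Request:
apply_moves --increments "0 0 0 0.43 0 -0.25 -0.6;0 0 0 0.43 0 -0.25 -0.6;0 0 0 0.43 0 -0.25 -0.6;0 0 0 0.43 0 -0.25 -0.6;0 0 0 0.43 0 -0.25 -0.6;0 0 0 0.43 0 -0.25 -0.6;0 0 0 0.43 0 -0.25 -0.6;0 0 0 0.43 0 -0.25 -0.6;0 0 0 0.43 0 -0.25 -0.6;0 0 0 0.43 0 -0.25 -0.6"

```text
time_s: 4.85
tcp_pos: [549.0, -49.5, 285.2]
eef_rot: [0.613, 0.746, -0.164, 0.2]
ft_force: [-0.2, -0.5, 0.9]
finger_gap: 17.6
grasp_force: 0.5
```

```bash
cat >> h.py <<'E'
def theta(c,t0=None):
    Q=lid(c);m=(abs(Q[:,1])>52)&(abs(Q[:,1])<108)&(Q[:,2]>112)&(Q[:,2]<260)&(Q[:,0]>-50)&(Q[:,0]<180);Q=Q[m]
    a=np.arctan2(Q[:,2]-95,Q[:,0]);h,e=np.histogram(a,60,(0,1.9));i=h.argmax();s=a[abs(a-(e[i]+e[i+1])/2)<.06]
    return np.median(s).round(3),len(s)
E
python3 - <<'E'
from rig import *
from h import *
st(get_obs())
print(theta(dict(np.load("pics/scene0.npz"))),theta(dict(np.load("pics/top0.npz"))))
print(theta(camera("scene")),theta(camera("top")))
E
```

```text
t 4.85 f,y,z -1.5 -0.3 285.2 pitch 60.0 zf -0.5 zy -0.0 yY 1.0 q [-0.04, 0.09, 1.73, -0.54, 1.24, -0.08] F [-0.2, -0.5, 0.9]
(np.float64(1.628), 616) (np.float64(1.633), 1193)
(np.float64(1.447), 165) (np.float64(1.451), 129)
```

Request:
apply_moves --increments "0 0 0 0.46 0 -0.2 -0.6;0 0 0 0.46 0 -0.2 -0.6;0 0 0 0.46 0 -0.2 -0.6;0 0 0 0.48 0 -0.17 -0.6;0 0 0 0.48 0 -0.17 -0.6;0 0 0 0.48 0 -0.17 -0.6;0 0 0 0.48 0 -0.17 -0.6"

```text
time_s: 5.65
tcp_pos: [542.2, -15.2, 279.8]
eef_rot: [0.613, 0.746, -0.164, 0.2]
ft_force: [-0.6, -0.7, -0.3]
finger_gap: 17.5
grasp_force: 0.2
```

Run:
```python
from rig import *
from h import *
st(get_obs())
print(theta(camera("scene")),theta(camera("top")))
```

```text
t 5.65 f,y,z 33.5 -0.3 279.8 pitch 60.0 zf -0.5 zy 0.0 yY 1.0 q [0.02, 0.09, 1.74, -0.54, 1.26, -0.02] F [-0.6, -0.7, -0.3]
(np.float64(1.316), 133) (np.float64(1.293), 105)
```

Request:
apply_moves --increments "0 0 0 0.5 0 -0.12 -0.6;0 0 0 0.5 0 -0.12 -0.6;0 0 0 0.51 0 -0.11 -0.6;0 0 0 0.51 0 -0.11 -0.6;0 0 0 0.51 0 -0.11 -0.6;0 0 0 0.51 0 -0.11 -0.6"

```text
time_s: 6.35
tcp_pos: [536.4, 13.9, 270.4]
eef_rot: [0.613, 0.746, -0.164, 0.2]
ft_force: [-0.5, -0.8, -0.3]
finger_gap: 17.5
grasp_force: 0.1
```

Run:
```python
from rig import *
from h import *
st(get_obs())
print(theta(camera("scene")),theta(camera("top")))
```

```text
t 6.35 f,y,z 63.2 -0.4 270.4 pitch 60.0 zf -0.5 zy -0.0 yY 1.0 q [0.08, 0.11, 1.74, -0.55, 1.27, 0.04] F [-0.5, -0.8, -0.3]
(np.float64(1.197), 230) (np.float64(1.221), 428)
```

Request:
apply_moves --increments "0 0 0 0.5 0 -0.1 -0.6;0 0 0 0.5 0 -0.1 -0.6;0 0 0 -0.8 0 -2 -0.6;0 0 0 -0.5 0 -4.5 -0.6"

```text
time_s: 6.85
tcp_pos: [528.7, 43.1, 327.2]
eef_rot: [0.613, 0.747, -0.167, 0.197]
ft_force: [0.3, -0.3, -0.3]
finger_gap: 17.5
grasp_force: 0.0
```

Run:
```python
from rig import *
from h import *
st(get_obs())
print(theta(camera("scene")),theta(camera("top")))
```

```text
t 6.85 f,y,z 93.3 -2.2 327.2 pitch 60.0 zf -0.499 zy -0.008 yY 1.0 q [0.14, 0.07, 1.67, -0.53, 1.41, 0.03] F [0.3, -0.3, -0.3]
(np.float64(1.124), 386) (np.float64(1.124), 789)
```

Request:
apply_moves --increments "0 0 0 4 0 -1 -0.6;0 0 0 4 0.1 -1 -0.6;0 0 0 4 0.1 -1 -0.6;0 -7.5 0 1.5 0 2.6 -0.6;0 -7.5 0 1.8 0 2.4 -0.6;0 0 0 2.8 0 2.8 -0.6"

```text
time_s: 7.55
tcp_pos: [508.5, 162.2, 194.1]
eef_rot: [0.584, 0.715, -0.244, 0.297]
ft_force: [1.0, 0.5, -0.8]
finger_gap: 17.6
grasp_force: 0.0
```

Run:
```python
from rig import *
from h import *
st(get_obs())
c=camera("scene");d=camera("top");print(theta(c),theta(d))
Q=lid(d);m=(abs(Q[:,1])<40)&(Q[:,0]>80)&(Q[:,2]>130)&(Q[:,0]<185)&(Q[:,2]<260);Q=Q[m][np.argsort(Q[m][:,0])];print(Q[-3:],Q[len(Q)//2],len(Q))
```

```text
t 7.55 f,y,z 214.1 1.1 194.1 pitch 44.8 zf -0.71 zy 0.002 yY 1.0 q [0.47, 0.39, 1.66, -0.77, 1.41, 0.53] F [1.0, 0.5, -0.8]
(np.float64(0.97), 583) (np.float64(0.971), 1082)
[[122.80931471  -5.73910973 241.57309044]
 [122.84931695  29.36218779 240.97390111]
 [122.94266517 -32.31958005 242.87320402]] [103.10041654  -8.61286887 234.22283   ] 785
```

Request:
apply_moves --increments "0 0 0 -1.9 0 2.3 -0.6;0 0 0 -1.9 0 2.3 -0.6;0 0 0 0 0 0 -0.6;0 0 0 0 0 0 -0.6"

```text
time_s: 8.05
tcp_pos: [521.8, 101.8, 192.9]
eef_rot: [0.588, 0.713, -0.242, 0.296]
ft_force: [-0.2, 0.7, 0.6]
finger_gap: 17.5
grasp_force: 0.0
```

```bash
cat >> h.py <<'E'
def end(d):
    Q=lid(d);m=(abs(Q[:,1])>55)&(abs(Q[:,1])<105)&(Q[:,0]>40)&(Q[:,2]>100)&(Q[:,0]<160)&(Q[:,2]<260);Q=Q[m]
    # top face line: offset 12 from hinge
    r=np.hypot(Q[:,0],Q[:,2]-95);a=np.arctan2(Q[:,2]-95,Q[:,0])-np.arcsin(np.clip(12/r,0,1))
    h,e=np.histogram(a,60,(-.2,1.3));i=h.argmax();s=a[abs(a-(e[i]+e[i+1])/2)<.05];print("theta(top face)",np.median(s).round(3),len(s))
E
python3 - <<'E'
from rig import *
from h import *
st(get_obs())
c=camera("top");end(c);st(get_obs());end(camera("top"))
E
```

```text
t 8.05 f,y,z 152.2 2.4 192.9 pitch 45.0 zf -0.707 zy 0.001 yY 1.0 q [0.36, 0.35, 1.73, -0.8, 1.33, 0.48] F [-0.2, 0.7, 0.6]
theta(top face) 0.746 1331
t 8.1 f,y,z 152.8 2.5 192.7 pitch 45.0 zf -0.707 zy 0.001 yY 1.0 q [0.36, 0.35, 1.73, -0.8, 1.32, 0.48] F [0.8, -0.7, 1.0]
theta(top face) 0.731 1328
```

Request:
apply_moves --increments "0 0 0 0 0 0 -0.6;0 0 0 0 0 0 -0.6;0 0 0 0 0 0 -0.6;0 0 0 0 0 0 -0.6;0 0 0 0 0 0 -0.6;0 0 0 0 0 0 -0.6;0 0 0 0 0 0 -0.6;0 0 0 0 0 0 -0.6"

```text
time_s: 8.95
tcp_pos: [521.0, 102.3, 190.9]
eef_rot: [0.586, 0.714, -0.243, 0.296]
ft_force: [-0.6, 1.8, -0.2]
finger_gap: 17.9
grasp_force: 0.7
```

Run:
```python
from rig import *
from h import *
st(get_obs())
end(camera("top"));end(camera("top"))
c=camera("scene");cv2.imwrite(f"pics/s3.png",cv2.resize(c["color"][100:260,130:300,::-1],(600,565),interpolation=cv2.INTER_CUBIC))
```

```text
t 8.95 f,y,z 152.8 1.7 190.9 pitch 45.0 zf -0.707 zy 0.0 yY 1.0 q [0.36, 0.35, 1.73, -0.8, 1.32, 0.48] F [-0.6, 1.8, -0.2]
theta(top face) 0.642 1518
theta(top face) 0.643 1494
```

View pics/s3.png

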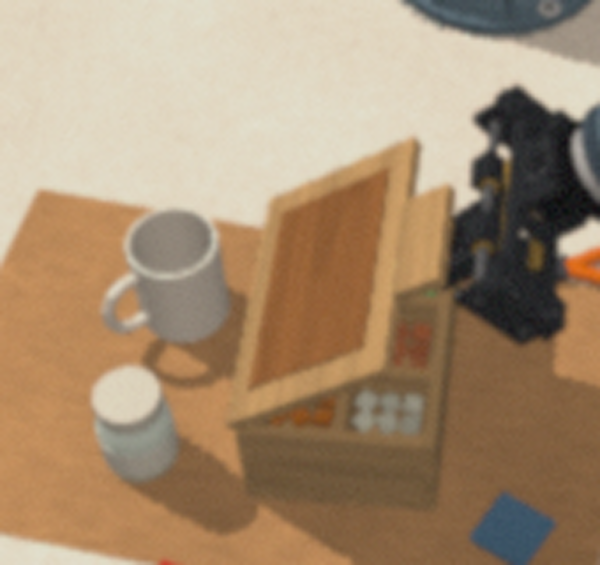

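The picture shows the lid resting on the fingertips at the tab (~(435,250)), steady at 0.64 rad. Next is a slow lowering.

Request:
apply_moves --increments "0 0 0 0.2 0 0.05 -0.6;0 0 0 0.37 0 0.08 -0.6;0 0 0 0.37 0 0.08 -0.6;0 0 0 0.37 0 0.08 -0.6;0 0 0 0.37 0 0.08 -0.6;0 0 0 0.37 0 0.08 -0.6;0 0 0 0.37 0 0.08 -0.6;0 0 0 0.38 0 0.14 -0.6;0 0 0 0.38 0 0.14 -0.6;0 0 0 0.38 0 0.14 -0.6;0 0 0 0.38 0 0.14 -0.6"

```text
time_s: 10.2
tcp_pos: [517.1, 122.2, 155.1]
eef_rot: [0.586, 0.714, -0.243, 0.296]
ft_force: [-0.6, 1.8, -0.2]
finger_gap: 17.4
grasp_force: 0.3
```

Run:
```python
from rig import *
from h import *
st(get_obs())
end(camera("top"))
```

```text
t 10.2 f,y,z 173.1 1.7 155.1 pitch 45.0 zf -0.707 zy 0.0 yY 1.0 q [0.4, 0.42, 1.72, -0.8, 1.3, 0.55] F [-0.6, 1.8, -0.2]
theta(top face) 0.429 1778
```

Request:
apply_moves --increments "0 0 0 0.38 0 0.15 -0.6;0 0 0 0.38 0 0.15 -0.6;0 0 0 0.38 0 0.15 -0.6;0 0 0 0.36 0 0.2 -0.6;0 0 0 0.36 0 0.2 -0.6;0 0 0 0.36 0 0.2 -0.6;0 0 0 0.36 0 0.2 -0.6;0 0 0 0.3 0 0.18 -0.6;0 0 0 0.25 0 0.17 -0.6;0 0 0 0.25 0 0.17 -0.6"

```text
time_s: 11.25
tcp_pos: [514.9, 133.3, 118.7]
eef_rot: [0.586, 0.714, -0.243, 0.296]
ft_force: [-0.0, 1.2, 0.0]
finger_gap: 17.7
grasp_force: 0.9
```

Run:
```python
from rig import *
from h import *
st(get_obs())
end(camera("top"))
```

```text
t 11.25 f,y,z 184.5 1.7 118.7 pitch 45.0 zf -0.707 zy 0.0 yY 1.0 q [0.41, 0.49, 1.71, -0.81, 1.27, 0.6] F [-0.0, 1.2, 0.0]
theta(top face) 0.231 1915
```

Request:
apply_moves --increments "0 0 0 0.23 0 0.17 -0.6;0 0 0 0.23 0 0.17 -0.6;0 0 0 0.23 0 0.17 -0.6;0 0 0 0.23 0 0.17 -0.6;0 0 0 0.21 0 0.18 -0.6;0 0 0 0.21 0 0.18 -0.6;0 0 0 0.21 0 0.18 -0.6;0 0 0 0.21 0 0.18 -0.6;0 0 0 0.15 0 0.13 -0.6;0 0 0 0.15 0 0.13 -0.6"

```text
time_s: 12.3
tcp_pos: [514.3, 136.1, 92.4]
eef_rot: [0.586, 0.714, -0.243, 0.296]
ft_force: [-1.0, 5.0, -1.3]
finger_gap: 17.5
grasp_force: 1.8
```

Run:
```python
from rig import *
from h import *
st(get_obs())
end(camera("top"))
```

```text
t 12.3 f,y,z 187.3 1.7 92.4 pitch 45.0 zf -0.707 zy 0.0 yY 1.0 q [0.42, 0.54, 1.71, -0.82, 1.24, 0.64] F [-1.0, 5.0, -1.3]
theta(top face) 0.094 1868
```

Request:
apply_moves --increments "0 0 0 0.15 0 0.06 -0.6;0 0 0 0.15 0 0.06 -0.6;0 0 0 0.15 0 0.08 -0.6;0 0 0 0.15 0 0.08 -0.6;0 0 0 0.15 0 0.1 -0.6;0 0 0 0.15 0 0.1 -0.6"

```text
time_s: 12.95
tcp_pos: [513.7, 138.7, 82.7]
eef_rot: [0.586, 0.714, -0.243, 0.296]
ft_force: [-0.4, 0.8, -1.1]
finger_gap: 17.5
grasp_force: 0.3
```

Run:
```python
from rig import *
from h import *
st(get_obs())
end(camera("top"))
```

```text
t 12.95 f,y,z 190.0 1.6 82.7 pitch 45.0 zf -0.707 zy -0.0 yY 1.0 q [0.42, 0.56, 1.71, -0.82, 1.24, 0.65] F [-0.4, 0.8, -1.1]
theta(top face) 0.033 1883
```

Request:
apply_moves --increments "0 0 0 0.12 0 0.08 -0.6;0 0 0 0.12 0 0.08 -0.6;0 0 0 0.12 0 0.08 -0.6;0 0 0 0.12 0 0.08 -0.6;0 0 0 0.12 0 0.08 -0.6;0 0 0 0.12 0 0.08 -0.6;0 0 0 0.2 0 0.1 -0.6;0 0 0 0.2 0 0.1 -0.6;0 0 0 0 0 0 -0.6"

```text
time_s: 13.9
tcp_pos: [513.0, 141.9, 69.8]
eef_rot: [0.586, 0.714, -0.243, 0.296]
ft_force: [0.3, -0.1, 0.6]
finger_gap: 17.5
grasp_force: 0.0
```

Run:
```python
from rig import *
from h import *
st(get_obs())
end(camera("top"));end(camera("top"))
```

```text
t 13.9 f,y,z 193.3 1.5 69.8 pitch 45.0 zf -0.707 zy -0.0 yY 1.0 q [0.43, 0.58, 1.7, -0.82, 1.23, 0.67] F [0.3, -0.1, 0.6]
theta(top face) 0.021 1847
theta(top face) 0.02 1825
```

Request:
apply_moves --increments "0 0 0 0.7 0 -0.7 -0.6;0 0 0 1.4 0 -1.4 -0.6;0 0 0 1.4 0 -1.4 -0.6;0 0 0 1.4 0 -1.4 -0.6;0 0 0 0 0 -2 -0.6;0 0 0 0 0 -2 -0.6;0 0 0 0 0 -2 -0.6;0 0 0 0 0 0 -0.6;0 0 0 0 0 0 -0.6;0 0 0 0 0 0 -0.6"

```text
time_s: 15.0
tcp_pos: [491.0, 250.8, 111.7]
eef_rot: [0.586, 0.714, -0.244, 0.295]
ft_force: [-0.1, 0.7, -0.1]
finger_gap: 17.6
grasp_force: 0.0
```

Run:
```python
from rig import *
from h import *
st(get_obs())
c=camera("top");end(c);Q=lid(c)
for lo,hi in((15,50),(100,140),(160,185)):
    m=(abs(Q[:,1])<40)&(Q[:,0]>lo)&(Q[:,0]<hi)&(Q[:,2]>50)&(Q[:,2]<150);print(lo,np.median(Q[m][:,2]))
k=.64
for nm,u,v,z in[("jar",538,205,85),("tile",345,228,8)]:print(nm,ray(c,u*k,v*k,z).round())
s=camera("scene");cv2.imwrite("pics/s4.png",np.hstack([cv2.resize(x["color"][:,:,::-1],(400,300)) for x in(s,c)]))
```

```text
t 15.0 f,y,z 304.4 1.1 111.7 pitch 45.0 zf -0.707 zy -0.001 yY 1.0 q [0.61, 0.6, 1.55, -0.72, 1.42, 0.68] F [-0.1, 0.7, -0.1]
theta(top face) 0.019 1830
15 109.75801050051801
100 109.54376569568966
160 108.23406372567973
jar [ 636. -129.   85.]
tile [628. 182.   8.]
```

View pics/s4.png

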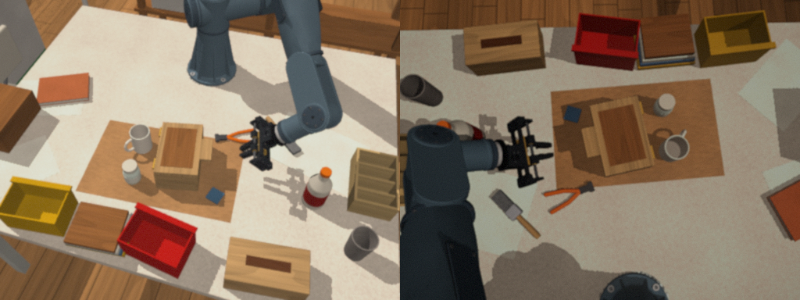

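The lid lies flat: its top reads 109.7 to 108.2 mm along its length, so the 0.02 rad reading is a height offset. The bystanders are in place and the gripper is clear.

```bash
python3 -c "
from rig import *
print(close_job())"
```

```text
the job is handed in; nothing more can be done
None
```

The lid was pushed over from behind, caught at about 0.64 rad and lowered slowly until it lay flat; the gripper then backed away, the bystanders look unmoved in the last images, and the job is handed in (no verdict was returned).

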